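# Hold a ring through the soldering guard

## Task

Push the pale soldering board flat along the bench, in under the slotted steel guard, until its leading edge meets the guard's stop bar. Then take the wooden-handled ring holder out of its rest block, pass its flat blade down through the slot in the guard's top plate, and hold it there, upright and still: the brass ring in the blade's end wholly below the plate, the handle not resting on the plate and the blade end off the board. Finish still holding it, do not let go, and leave everything else on the bench where it is.

Things in the scene. Friction and masses are not known exactly. Their poses are not given: they have to be found in the camera images.
- guard_slot (a point): Centre of the slot, on the top face of the guard's steel plate, 105 mm above the bench; x runs along the slot, y across it, z up. The slot goes right through the 6 mm thick plate and is 26 mm long (x) by 8 mm wide (y), its upper edges chamfered 1.5 mm. The plate is 176 mm (x) by 60 mm (y)
- guard: Fixed steel guard, origin on the bench below the slot's centre, axes as the slot's. Four 12 mm posts at x = +-80, y = +-20 mm on two foot rails (12 mm wide and high, x = +-80, y = -67 to +40 mm): 148 mm free between them. Open on the +y side, where the board comes in. The stop bar, 24 mm high, joins the rails on the -y side; the board meets its face at y = -55 mm
- board_mid (a point): Centre (half-way up) of the loose soldering board: pale wood, scorch marks, 100 (x) x 150 (y) x 20 mm high, about 0.35 kg. It starts on the guard's +y side, up to 15 mm off line and 0.12 rad askew, and has to go in the guard's -y direction. With its -y end on the stop bar its centre is at y = +20 mm in the guard's frame and 65 mm of it stand out from under the plate
- holder_grip (a point): Centre of the ring holder's wooden handle: 36 (x) x 24 (y) x 55 mm high, z up. Below it runs a flat blade 24 mm wide (x), 6 mm thick (y), 75 mm long, the last 5 mm narrowed to 18 mm, a brass ring in its lowest 21 mm. A half turn about z changes nothing. About 0.1 kg. It starts upright in the rest block, blade in the block's slot, handle's underside on the block's top
- holder_tip (a point): Centre of the lower end of the ring holder's blade, 102.5 mm below the centre of the handle; same axes
- holder: The whole ring holder; its origin and axes are those of the blade's lower end
- rest: Fixed dark wooden rest block of the ring holder, 75 x 65 x 85 mm high, origin at the centre of its underside, slot along x 28 x 12 mm right through. It may stand on the robot's right or left; in the other place is a similar fixed block with three gravers in it
- charcoal: bystander: black charcoal block 70 x 100 x 32 mm
- fluxjar: bystander: jar with a white cap, 56 mm across, 60 mm high
- hammer: bystander: small hammer lying on the bench
- bangle: bystander: brass bangle lying flat, 64 mm across, 10 mm high
- tin: bystander: round flat metal tin, 64 mm across, 22 mm high
- tweezers: bystander: dark steel tweezers lying flat, about 150 mm long
- benchblock: bystander: square steel bench block 65 x 65 x 20 mm
Mind the look-alikes: they are no part of the job. What is meant by the holder is not orange, and is the smaller of those in its own colour.

How it is judged:
On the way, in this order (a step that is already met when the one before it is completed fails the run):
1. the soldering board is under the guard with its leading end at the stop bar (y of board_mid in the frame of guard_slot between 0.012 and 0.027 m and x of board_mid in the frame of guard_slot between -0.027 and 0.027 m and angle between the y axis of board_mid and the y axis of guard_slot, either way round below 0.12 rad and height (world z) of board_mid below 0.015 m), for 0.2 s.
2. the ring holder is lifted out of its rest block, held by the fingers (height (world z) of holder_tip above 0.09 m and contact force between the fingers and holder above 0.5 N), for 0.1 s.
At the end, for the whole second after the job is handed in: Fingers grip the holder (over 0.5 N), upright within 0.12 rad, under 20 mm/s, off the board; blade end within 5 mm of the slot axis, 27 to 73.5 mm below the plate top (ring wholly below the plate, handle 1.5 mm clear). Board flat, end within 7 mm of the stop, within 27 mm sideways and 0.12 rad (all of step 1 and x of holder_tip in the frame of guard_slot between -0.005 and 0.005 m and y of holder_tip in the frame of guard_slot between -0.005 and 0.005 m and z of holder_tip in the frame of guard_slot between -0.0735 and -0.027 m and angle between holder's own z axis and vertical below 0.12 rad and contact force between the fingers and holder above 0.5 N and contact force between holder and board below 0.1 N and linear speed of holder below 0.02 m/s); the arm keeps its last pose, push and grip.
It fails at once if the board is lifted off the bench instead of pushed (height (world z) of board_mid above 0.03 m).
It fails at once if a bystander is knocked more than 30 mm from its place (distance of any of charcoal, fluxjar, hammer, bangle, tin, tweezers, benchblock from where it was at the start of the episode above 0.03 m).
It also fails if it takes over 59 s, if anything falls off the work surface, if the arm or the gripper's body presses on something with over 40 N, if the wrist force passes 120 N, or if a joint passes its speed limit or range.

## Robot

A 7-joint arm with a two-finger parallel gripper is mounted at the origin on the work surface. World frame = base frame: x ahead of the robot, y to its left, z up, the work surface at z = 0. Lengths are in m, angles in rad, forces in N, time in s.
With the tool pointing down it reaches from about 0.35 to 0.9 m from the base axis. Payload 8.1 kg.
Tool frame: the origin (TCP) lies at the centre of the arm's flange, where the gripper is bolted on; the fingertips stand 178 mm ahead of it and the grasp point (between the pads) lies 159 mm ahead of it; x points along the fingers, z is the direction in which the jaws open and shut, and the axes are right-handed (so a half turn about x gives the same grasp; the last joint's range is limited). The gripper opens to 92 mm and grips with 3 to 60 N. Pads are 19 mm wide; open, the fingers measure 130 mm over their backs; the gripper's body (75 mm by 190 mm) begins 47 mm behind the grasp point.
Start: joints at [1.083, 0.434, 0.025, 1.573, -0.012, 1.134, -0.075], TCP at [0.235, -0.579, 0.405] pointing down, gripper open.
Joint ranges: [-2.62, 2.62], [-0.44, 2.09], [-1.27, 1.32], [0.08, 2.57], [-1.32, 4.46], [0.12, 2], [-2.74, 2.74]. Speed limits (rad/s): [2.22, 2.22, 3.01, 3.01, 3.14, 3.14, 3.14].

## Interface

Orientations are given as a rotation vector (axis times angle).
In Python, from cell import arm, get_image, search_frame, pinpoint gives the robot as it stands.
- The arm moves only by the tool arm_command, never from a script. Its argument "motion" is a list of rows, each a list of 7 numbers: the finger opening in mm, from 0 to 91.8, then the shift along the tool's x, y, z in mm, then the turn, a rotation vector about the tool's x, y, z in degrees. In form: [[fingers, x, y, z, ax, ay, az], ...]. A call has 1 to 5 rows; each row shifts and turns the commanded pose from where the row before left it, along the tool's axes as they then stand; what a row does not reach is not made up. A row lasts 1/8 s, in which the tool goes at most 62.5 mm and 10.7 degrees, less where a joint would pass 70% of its speed; a pose out of reach is approached as far as the arm can. A call with a gripper value outside its range is refused whole. The fingers move at their own pace and stop on an object; "newtons" is the grip in N (left out, the last holds). Time passes only in rows, so rows that do not move let the fingers close. It gives the time, the measured TCP pose, the force and the opening at its end, in the units of the state.
- arm.observe(): the state, without advancing time (a new reading comes with each control period).
- get_image(name): name is "side" or "top"; returns a dict with "frame" (400x640x3 uint8, red, green, blue), "range_z" (400x640 float32, m along the optical axis (not along the pixel's ray), 0 where there is no reading), "K" (3x3 intrinsics, pixels), "origin" and "rotation" of the camera in the world. Camera axes: x right, y down, z forward; pixel columns grow to the right and rows downward; lengths in m; the calibration is good to about 2 mm. A picture is of the moment at which its call begins.
- arm.sign_off(): hands the job in, once; it reports no verdict.
Trained networks look in the newest picture that a camera, given by its name, has taken for a name from the list of things; names that differ only in an ending like _2 or _b are one class to them, and where a whole thing is asked for, a point or a joint stands for the part that bears it (a point fixed in the world has none). Each returns a list of dicts, best first, with "p" (0 to 1); they miss things now and then, are a little off and sometimes report something else, mostly with a low value. They report only what shows in the picture. A call takes as long as a camera call. They do not tell look-alikes from the thing itself.
- search_frame(camera, target): "point" ([x, y, z] in m, in world coordinates, good to about 4 mm: the middle of the surface that is visible of it).
- pinpoint(camera, target): "point" ([x, y, z] in m, in world coordinates, good to about 4 mm: a listed point, or the origin of a listed thing).
The state is a dict: "clock": time; "joints": joint angles; "dq": joint speeds; "joint_efforts": joint torques, N m; "position": TCP position; "ee_rot": TCP orientation; "force": force on the tool from outside, world axes, zero at the start; "ft_torque": the same for the moment, N m; "width": opening from 0.0 (shut) to 1.0 (fully open).
Only numpy, scipy, OpenCV 4.12 (cv2) and the standard library are available. Lean on these libraries where they do the work, as an engineer would, in place of code of your own. Each camera call takes 0.05 s, during which the arm holds its last target. There are 200 camera calls.

## Working session

There is one attempt and no reset: what is moved stays moved. The work goes in short steps, Python scripts to look and compute and a tool call to move; the robot and the scene stay as the last step left them, time stands still between calls to the robot, and variables do not carry over. Pictures are saved under pics/ and viewed, about 8 in all and at most 12, crops included, and the job is handed in when it is done.

Besides the shell and the picture viewer there is one more tool, called after ">>>" in YAML: its name, and indented under it one key for each argument. arm_command: Moves the arm, as the interface text tells. Its arguments: {"type":"object","properties":{"motion":{"type":"array"},"newtons":{"type":"number"}},"required":["motion"]}

```bash
mkdir -p pics; ls; cat > h.py <<'E'
import numpy as np, cv2
from cell import arm,get_image,search_frame,pinpoint
from scipy.spatial.transform import Rotation as R
def cloud(im):
    z=im["range_z"];K=im["K"];v,u=np.indices(z.shape)
    p=np.stack([(u-K[0,2])/K[0,0]*z,(v-K[1,2])/K[1,1]*z,z],-1)
    P=p@np.array(im["rotation"]).T+np.array(im["origin"])
    P[z==0]=np.nan
    return P
def save(im,n): cv2.imwrite("pics/"+n+".png",im["frame"][...,::-1])
E
python3 - <<'E'
from h import *
s=arm.observe();print({k:np.round(v,3) for k,v in s.items()})
for c in("top","side"):
    im=get_image(c);save(im,c+"0");np.savez(c+"0.npz",**im);print(c,np.round(im["origin"],3),np.round(im["rotation"],2).tolist(),im["K"][0,0])
    for t in("guard_slot","board_mid","holder_grip","holder_tip","rest","guard"):
        print(t,[(round(d["p"],2),np.round(d["point"],3).tolist()) for d in pinpoint(c,t)][:4])
E
```

```text
pics
{'clock': np.float64(0.0), 'joints': array([ 1.083,  0.435,  0.025,  1.574, -0.012,  1.134, -0.075]), 'dq': array([ 0.001, -0.001,  0.001, -0.001, -0.   ,  0.   ,  0.001]), 'joint_efforts': array([ 0.0000e+00, -6.6786e+01,  9.8500e-01, -3.1446e+01, -6.0000e-02,
        4.3000e-02,  0.0000e+00]), 'position': array([ 0.234, -0.579,  0.404]), 'ee_rot': array([ 0.922,  1.368, -0.921]), 'force': array([-0.485, -0.323,  0.278]), 'ft_torque': array([ 0.019, -0.034, -0.01 ]), 'width': np.float64(1.001)}
top [0.473 0.076 1.128] [-2.16, 2.18, -0.13] 408.11000134663465
guard_slot [(0.74, [0.732, 0.114, 0.004]), (0.71, [0.541, -0.046, 0.104])]
board_mid [(0.9, [0.546, 0.06, 0.009]), (0.6, [0.728, -0.267, 0.0])]
holder_grip [(0.8, [0.358, 0.364, 0.133]), (0.61, [0.453, 0.376, 0.115]), (0.53, [0.444, 0.475, 0.099])]
holder_tip [(0.76, [0.446, 0.478, -0.003]), (0.65, [0.353, 0.363, -0.0])]
rest [(0.6, [0.455, 0.374, 0.005])]
guard [(0.72, [0.539, -0.046, 0.001])]
side [0.417 0.903 0.646] [-0.26, 2.66, -1.45] 409.71947773374376
guard_slot [(0.58, [0.538, -0.047, 0.104])]
board_mid [(0.56, [0.546, 0.06, 0.009])]
holder_grip [(0.83, [0.444, 0.475, 0.107]), (0.82, [0.454, 0.374, 0.113]), (0.58, [0.353, 0.368, 0.133])]
holder_tip [(0.91, [0.353, 0.363, 0.001]), (0.66, [0.447, 0.474, -0.002])]
rest [(0.79, [0.453, 0.382, -0.0])]
guard [(0.77, [0.546, -0.046, -0.002]), (0.71, [0.544, 0.064, 0.008]), (0.71, [0.728, -0.27, -0.0])]
```

View pictures.

```bash
sed -i 's/np.array(im\["rotation"\]).T/R.from_rotvec(im["rotation"]).as_matrix().T/' h.py; python3 -c "
import cv2
for c in('top0','side0'): cv2.imwrite(f'pics/{c}b.png',cv2.resize(cv2.imread(f'pics/{c}.png'),(800,500)))"
```

```text
(no output)
```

View pics/top0b.png

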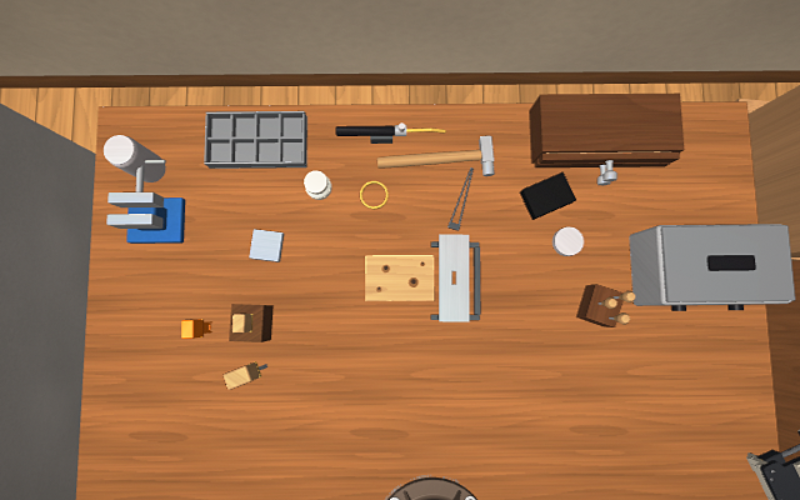

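View pics/side0b.png

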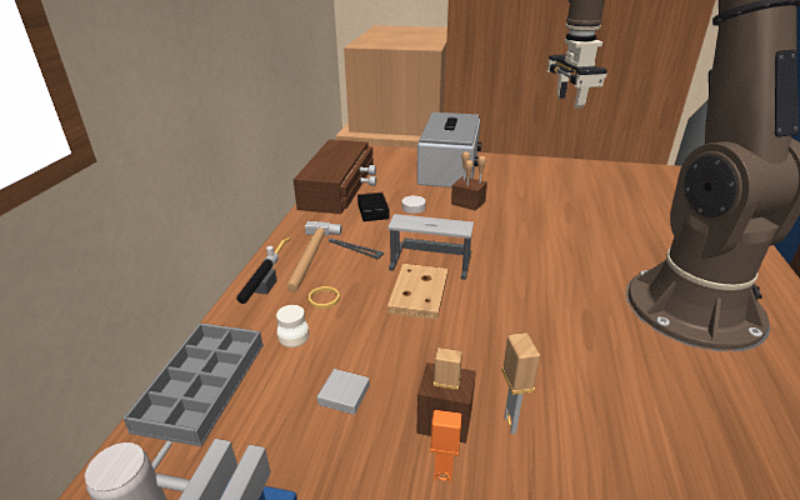

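```bash
cat > m.py <<'E'
from h import *
def rect(P,cx,cy,z0,z1,r):
    q=P[np.isfinite(P).all(-1)]
    q=q[(q[:,2]>z0)&(q[:,2]<z1)&(np.hypot(q[:,0]-cx,q[:,1]-cy)<r)]
    (c,s,a)=cv2.minAreaRect((q[:,:2]*1000).astype(np.float32))
    return len(q),np.round(c,1),np.round(s,1),round(a,2),np.round(np.median(q[:,2]),4)
E
python3 - <<'E'
from m import *
for c in("top","side"):
    P=cloud(dict(np.load(c+"0.npz")))
    print(c)
    print("plate",rect(P,.54,-.046,.098,.112,.12))
    print("board",rect(P,.546,.06,.014,.027,.11))
    print("handle",rect(P,.454,.375,.128,.15,.04))
    print("rest",rect(P,.454,.375,.08,.09,.07))
    print("big",rect(P,.355,.365,.14,.2,.06)); print("orange",rect(P,.444,.475,.1,.2,.05))
M=R.from_rotvec(arm.observe()["ee_rot"]).as_matrix();print(M.round(3))
E
```

```text
top
plate (1639, array([539.9, -45.5]), array([ 59. , 176.1]), 88.55, np.float64(0.1047))
board (2019, array([546.3,  61.8]), array([156.6, 157.8]), 85.02, np.float64(0.0195))
handle (162, array([454.7, 373.3]), array([24. , 33.6]), 89.86, np.float64(0.1384))
rest (545, array([453.8, 374.4]), array([66.7, 74.7]), 86.92, np.float64(0.084))
big (319, array([355.8, 364.8]), array([30.6, 47.6]), 21.0, np.float64(0.1671))
orange (206, array([443.7, 474.5]), array([34.8, 24.5]), 2.17, np.float64(0.1276))
side
plate (863, array([540. , -45.1]), array([ 67. , 176.3]), 89.33, np.float64(0.1048))
board (1441, array([557.1,  58.8]), array([166.4, 121.4]), 89.59, np.float64(0.0199))
handle (286, array([454.7, 375.7]), array([25.9, 35.7]), 88.57, np.float64(0.1389))
rest (861, array([454.6, 375.7]), array([67.8, 75.2]), 87.43, np.float64(0.0847))
big (666, array([356.2, 367.2]), array([31.2, 48.8]), 20.99, np.float64(0.1661))
orange (559, array([444.9, 476.8]), array([36.1, 25. ]), 2.21, np.float64(0.1278))
[[ 0.     0.927  0.375]
 [-0.     0.375 -0.927]
 [-1.     0.     0.   ]]
```

```bash
cat > plan.py <<'E'
# usage: plan.py x y z(mm) yaw(deg of tool z) n : rows [x,y,z,ax]
import sys
from h import *
x,y,z,yaw=map(float,sys.argv[1:5]);n=int(sys.argv[5])
s=arm.observe();M=R.from_rotvec(s["ee_rot"]).as_matrix()
y0=np.degrees(np.arctan2(M[1,2],M[0,2]));d=(yaw-y0+180)%360-180
dp=(np.array([x,y,z])-np.array(s["position"])*1000)/n
print("pos",(np.array(s["position"])*1000).round(1),"yaw",round(y0,2),"d",dp.round(1)*n,round(d,2),"tilt",M[:,0].round(4),"q",np.round(s["joints"],2),"F",np.round(s["force"],1),"t",s["clock"],"w",s["width"])
for k in range(n):
    a=np.radians(y0+d*k/n);c,sn=np.cos(a),np.sin(a)
    ez=np.array([c,sn,0]);ex=np.array([0,0,-1.]);ey=np.cross(ez,ex)
    print(np.round([dp@ex,dp@ey,dp@ez,-d/n],1).tolist(),end=" ")
print()
E
python3 - <<'E'
from m import *
P=cloud(dict(np.load("top0.npz")));P=P[P[...,1]>-.012]
print("board",rect(P,.546,.06,.014,.027,.12))
P=cloud(dict(np.load("side0.npz")));P=P[P[...,1]>-.012]
print("board",rect(P,.546,.06,.014,.027,.12))
P=cloud(dict(np.load("top0.npz")));q=P[np.isfinite(P).all(-1)];q=q[(abs(q[:,1]+.32)<.08)&(abs(q[:,0]-.45)<.1)];print("gravers",q[q[:,2]>.05].max(0),q[q[:,2]>.05].min(0))
E
python3 plan.py 543 178 410 -1.2 15
```

```text
board (2016, array([529.1,  63.3]), array([147.9, 133.4]), 89.03, np.float64(0.0195))
board (1434, array([546.3,  65.4]), array([153.5, 100.4]), 89.08, np.float64(0.0199))
gravers [ 0.52595469 -0.32412273  0.14312144] [ 0.43650286 -0.39964724  0.05001695]
pos [ 234.6 -579.3  404.8] yaw -67.96 d [309.  757.5   4.5] 66.76 tilt [ 1.e-04 -1.e-04 -1.e+00] q [ 1.08  0.43  0.02  1.57 -0.01  1.13 -0.08] F [-0.4  0.4  0.1] t 0.7 w 1.0013413376164524
[-0.3, 38.0, -39.1, -4.5] [-0.3, 40.9, -36.0, -4.5] [-0.3, 43.6, -32.7, -4.5] [-0.3, 46.0, -29.3, -4.5] [-0.3, 48.1, -25.6, -4.5] [-0.3, 50.0, -21.8, -4.5] [-0.3, 51.5, -17.8, -4.5] [-0.3, 52.7, -13.8, -4.5] [-0.3, 53.7, -9.7, -4.5] [-0.3, 54.2, -5.5, -4.5] [-0.3, 54.5, -1.2, -4.5] [-0.3, 54.4, 3.0, -4.5] [-0.3, 54.0, 7.2, -4.5] [-0.3, 53.3, 11.4, -4.5] [-0.3, 52.3, 15.5, -4.5]
```

>>> arm_command:
  motion:
    - [50,0,38,-39,-4.5]
    - [50,0,41,-36,-4.5]
    - [50,0,43.5,-32.5,-4.5]
    - [50,0,46,-29,-4.5]
    - [50,0,48,-25.5,-4.5]

```text
schema error: expected 7 numbers
```

>>> arm_command:
  motion:
    - [50,0,38,-39,-4.5,0,0]
    - [50,0,41,-36,-4.5,0,0]
    - [50,0,43.5,-32.5,-4.5,0,0]
    - [50,0,46,-29,-4.5,0,0]
    - [50,0,48,-25.5,-4.5,0,0]

```text
clock: 1.32
position: [0.3377, -0.3256, 0.405]
ee_rot: [0.618, 1.48, -0.618]
force: [1.6, 0.3, -0.2]
width: 0.553
```

>>> arm_command:
  motion:
    - [50,0,50,-22,-4.5,0,0]
    - [50,0,51.5,-18,-4.5,0,0]
    - [50,0,52.5,-14,-4.5,0,0]
    - [50,0,53.5,-9.5,-4.5,0,0]
    - [50,0,54,-5.5,-4.5,0,0]

```text
clock: 1.95
position: [0.4381, -0.0729, 0.4051]
ee_rot: [0.312, 1.547, -0.313]
force: [0.9, 0.6, 0.6]
width: 0.545
```

>>> arm_command:
  motion:
    - [50,0,54.5,-1,-4.5,0,0]
    - [50,0,54.5,3,-4.5,0,0]
    - [50,0,54,7,-4.5,0,0]
    - [50,0,53,11.5,-4.5,0,0]
    - [50,0,52,15.5,-4.5,0,0]

```text
clock: 2.58
position: [0.5386, 0.1799, 0.4048]
ee_rot: [0.005, 1.57, -0.005]
force: [1.7, 0.6, 0.3]
width: 0.548
```

```bash
python3 plan.py 544 172 190 -1.2 5
```

```text
pos [538.6 179.9 404.8] yaw -0.35 d [   5.5   -8.  -215. ] -0.85 tilt [ 5.e-04 -2.e-04 -1.e+00] q [ 0.01  0.41 -0.59  1.68  0.25  1.13 -0.65] F [1.7 0.6 0.3] t 2.575 w 0.5479447925440261
[43.0, -1.6, 1.1, 0.2] [43.0, -1.6, 1.1, 0.2] [43.0, -1.6, 1.1, 0.2] [43.0, -1.6, 1.1, 0.2] [43.0, -1.6, 1.1, 0.2]
```

>>> arm_command:
  motion:
    - [50,43,-1,1,0.2,0,0]
    - [50,43,-1,1,0.2,0,0]
    - [50,43,-1,1,0.2,0,0]
    - [50,43,-1,1,0.2,0,0]
    - [50,43,-1,1,0,0,0]

```text
clock: 3.2
position: [0.5432, 0.1732, 0.1885]
ee_rot: [0.018, 1.57, -0.017]
force: [0.2, -0.4, -0.2]
width: 0.543
```

>>> arm_command:
  motion:
    - [50,0,-10,0,0,0,0]
    - [50,0,-10,0,0,0,0]
    - [50,0,-10,0,0,0,0]
    - [50,0,-10,0,0,0,0]
    - [50,0,-10,0,0,0,0]

```text
clock: 3.82
position: [0.5426, 0.1243, 0.1916]
ee_rot: [0.019, 1.567, -0.014]
force: [0.9, 7.3, 5.6]
width: 0.543
```

>>> arm_command:
  motion:
    - [50,0,-10,0,0,0,0]
    - [50,0,-10,0,0,0,0]
    - [50,0,-8,0,0,0,0]
    - [50,0,-8,0,0,0,0]
    - [50,0,-5,0,0,0,0]

```text
clock: 4.45
position: [0.5417, 0.0832, 0.1915]
ee_rot: [0.019, 1.567, -0.015]
force: [0.9, 6.0, 3.7]
width: 0.546
```

```bash
python3 plan.py 542 59 190 -1.2 3; python3 - <<'E'
from m import *
im=get_image("side");save(im,"side1");c=im["frame"][100:360,180:500]
cv2.imwrite("pics/s1c.png",cv2.resize(c[...,::-1],(800,650))[:600])
P=cloud(im);P=P[(P[...,1]>-.012)];print(rect(P,.546,.02,.014,.022,.12))
E
```

```text
pos [541.7  83.2 191.5] yaw -1.22 d [  0.3 -24.3  -1.5] 0.02 tilt [ 0.0039  0.0027 -1.    ] q [ 0.09  0.63 -0.48  1.94  0.45  0.67 -0.68] F [0.9 6.  3.7] t 4.45 w 0.546174371268213
[0.5, -8.1, 0.3, -0.0] [0.5, -8.1, 0.3, -0.0] [0.5, -8.1, 0.3, -0.0] 
(362, array([529.7,  45. ]), array([110.7, 126. ]), 82.46, np.float64(0.0198))
```

View pics/s1c.png

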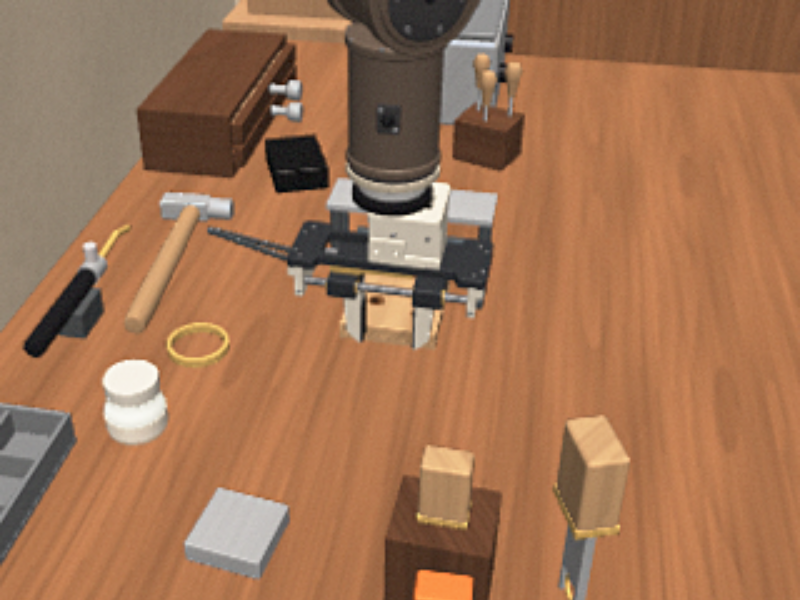

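>>> arm_command:
  motion:
    - [50,0,-5,0,0,0,0]
    - [50,0,-5,0,0,0,0]
    - [50,0,-5,0,0,0,0]
    - [50,0,-2,0,0,0,0]
    - [50,0,-2,0,0,0,0]

```text
clock: 5.12
position: [0.5413, 0.0644, 0.1914]
ee_rot: [0.018, 1.567, -0.015]
force: [-0.4, 5.9, 4.6]
width: 0.542
```

>>> arm_command:
  motion:
    - [50,0,-2,0,0,0,0]
    - [50,0,-2,0,0,0,0]
    - [50,0,0,0,0,0,0]

```text
clock: 5.5
position: [0.5412, 0.0603, 0.1914]
ee_rot: [0.018, 1.567, -0.015]
force: [0.3, 4.6, 5.3]
width: 0.541
```

>>> arm_command:
  motion:
    - [50,0,-1.5,0,0,0,0]
    - [50,0,-1.5,0,0,0,0]
    - [50,0,0,0,0,0,0]

```text
clock: 5.88
position: [0.5411, 0.0592, 0.1914]
ee_rot: [0.019, 1.567, -0.011]
force: [1.1, 11.3, 3.3]
width: 0.548
```

>>> arm_command:
  motion:
    - [50,0,-1.5,0,0,0,0]
    - [50,0,-1.5,0,0,0,0]
    - [50,0,0,0,0,0,0]

```text
clock: 6.25
position: [0.5411, 0.0584, 0.1915]
ee_rot: [0.021, 1.566, -0.007]
force: [0.1, 19.3, -1.0]
width: 0.542
```

>>> arm_command:
  motion:
    - [50,0,15,0,0,0,0]
    - [50,0,20,0,0,0,0]
    - [50,-50,5,0,0,0,0]
    - [50,-60,0,0,0,0,0]
    - [50,-60,0,0,0,0,0]

```text
clock: 6.88
position: [0.5408, 0.0938, 0.3616]
ee_rot: [0.017, 1.571, -0.017]
force: [1.3, -0.6, 0.4]
width: 0.546
```

```bash
python3 plan.py 455 374.5 362 88 10;python3 - <<'E'
from m import *
for c in("side",):
    im=get_image(c);P=cloud(im);P=P[(P[...,1]>.0)&(P[...,1]<.2)]
    print(rect(P,.546,.02,.016,.023,.09), np.nanmax(P[(abs(P[...,2]-.02)<.003)&(abs(P[...,0]-.54)<.04)&(P[...,1]<.08)][:,1]))
    print([(round(d["p"],2),np.round(d["point"],3).tolist()) for d in pinpoint(c,"board_mid")])
E
```

```text
pos [540.8  93.8 361.6] yaw -1.24 d [-86. 281.   0.] 89.24 tilt [-5.e-04 -4.e-04 -1.e+00] q [ 0.17  0.42 -0.6   1.78  0.27  1.02 -0.55] F [ 1.3 -0.6  0.4] t 6.875 w 0.5457068484578367
[-0.0, 27.9, -9.2, -8.9] [-0.0, 29.0, -4.7, -8.9] [-0.0, 29.4, -0.2, -8.9] [-0.0, 29.0, 4.4, -8.9] [-0.0, 28.0, 8.8, -8.9] [-0.0, 26.3, 13.0, -8.9] [-0.0, 24.0, 17.0, -8.9] [-0.0, 21.0, 20.5, -8.9] [-0.0, 17.6, 23.5, -8.9] [-0.0, 13.7, 25.9, -8.9] 
(446, array([545. ,  27.3]), array([ 53.9, 100.5]), 89.85, np.float64(0.02)) 0.05436001830437065
[(0.59, [0.546, -0.028, 0.009]), (0.38, [0.726, -0.271, -0.001])]
```

>>> arm_command:
  motion:
    - [50,0,28,-9,-8.9,0,0]
    - [50,0,29,-4.7,-8.9,0,0]
    - [50,0,29.4,0,-8.9,0,0]
    - [50,0,29,4.4,-8.9,0,0]
    - [50,0,28,8.8,-8.9,0,0]

```text
clock: 7.6
position: [0.4983, 0.235, 0.3596]
ee_rot: [-0.595, 1.488, 0.593]
force: [-0.4, -0.4, -0.3]
width: 0.543
```

>>> arm_command:
  motion:
    - [50,0,26.3,13,-8.9,0,0]
    - [50,0,24,17,-8.9,0,0]
    - [50,0,21,20.5,-8.9,0,0]
    - [50,0,17.6,23.5,-8.9,0,0]
    - [50,0,13.7,26,-8.9,0,0]

```text
clock: 8.22
position: [0.456, 0.3755, 0.3595]
ee_rot: [-1.185, 1.226, 1.183]
force: [-0.8, -0.2, -0.1]
width: 0.541
```

```bash
python3 plan.py 455 374.5 271 88 3;python3 - <<'E'
from m import *
for c in("top","side"):
    im=get_image(c);save(im,c+"2");np.savez(c+"2.npz",**im);P=cloud(im);Q=P[(P[...,1]>.0)&(P[...,1]<.2)]
    print(c,rect(Q,.546,.02,.014,.025,.09))
    e=Q[(abs(Q[...,2]-.02)<.004)&(abs(Q[...,0]-.54)<.03)];print("edge",e[:,1].max())
    for t in("board_mid","guard_slot","holder_grip"):print(t,[(round(d["p"],2),np.round(d["point"],3).tolist()) for d in pinpoint(c,t)])
    if c=="side": print("handle",rect(P,.454,.375,.128,.15,.04))
E
```

```text
pos [456.  375.5 359.5] yaw 88.02 d [ -0.9  -0.9 -88.5] -0.02 tilt [ 1.0e-04 -1.1e-03 -1.0e+00] q [-0.15  0.61 -0.97  1.66  0.54  1.16  0.28] F [-0.8 -0.2 -0.1] t 8.225 w 0.5410248318739399
[29.5, 0.3, -0.3, 0.0] [29.5, 0.3, -0.3, 0.0] [29.5, 0.3, -0.3, 0.0] 
top (658, array([545.7,  24.7]), array([49.1, 98.6]), 89.2, np.float64(0.0194))
edge 0.049706259487953444
board_mid [(0.63, [0.543, -0.027, 0.007])]
guard_slot [(0.7, [0.538, -0.042, 0.105])]
holder_grip [(0.28, [0.624, -0.311, 0.003])]
side (308, array([544.7,  26.7]), array([51.8, 99.3]), 88.69, np.float64(0.0198))
edge 0.05253055810222307
board_mid [(0.64, [0.541, -0.027, 0.01])]
guard_slot [(0.93, [0.54, -0.045, 0.102]), (0.28, [0.459, 0.373, 0.115])]
holder_grip [(0.93, [0.444, 0.477, 0.105]), (0.8, [0.353, 0.367, 0.131]), (0.71, [0.459, 0.374, 0.113]), (0.6, [0.752, 0.24, 0.003])]
handle (287, array([454.9, 375.8]), array([24.9, 35.9]), 88.9, np.float64(0.1391))
```

>>> arm_command:
  motion:
    - [50,30,0,-0.5,0,0,0]
    - [50,30,1,0,0,0,0]
    - [50,28,0,0,0,0,0]
    - [15,0,0,0,0,0,0]
    - [15,0,0,0,0,0,0]
  newtons: 20

```text
clock: 9.25
position: [0.4558, 0.3742, 0.2728]
ee_rot: [-1.179, 1.227, 1.179]
force: [-0.1, -1.3, -0.5]
width: 0.374
```

>>> arm_command:
  motion:
    - [15,0,0,0,0,0,0]
    - [15,0,0,0,0,0,0]

```text
clock: 9.5
position: [0.4558, 0.3744, 0.2731]
ee_rot: [-1.18, 1.226, 1.179]
force: [-0.6, -1.3, 7.3]
width: 0.259
```

```bash
python3 plan.py 455 374.5 405 88 3;python3 - <<'E'
from h import *
im=get_image("side");save(im,"side3");c=im["frame"][220:400,260:500]
cv2.imwrite("pics/s3c.png",cv2.resize(c[...,::-1],(800,600)))
E
```

```text
pos [455.8 374.4 273.1] yaw 87.72 d [ -0.9   0.  132. ] 0.28 tilt [ 0.0017  0.0011 -1.    ] q [-0.19  0.69 -0.9   1.76  0.64  1.01  0.2 ] F [-0.6 -1.3  7.3] t 9.5 w 0.2589348750792391
[-44.0, 0.3, 0.0, -0.1] [-44.0, 0.3, 0.0, -0.1] [-44.0, 0.3, 0.0, -0.1]
```

View pics/s3c.png

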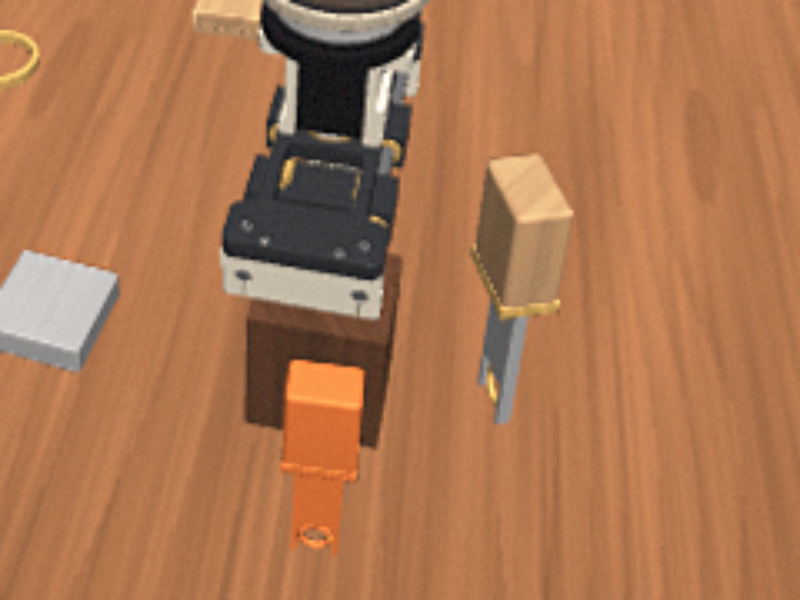

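>>> arm_command:
  motion:
    - [15,-10,0,0,0,0,0]
    - [15,-25,0,0,0,0,0]
    - [15,-35,0,0,0,0,0]
    - [15,-35,0,0,0,0,0]
    - [15,-27,0,0,0,0,0]
  newtons: 25

```text
clock: 10.18
position: [0.4552, 0.3743, 0.4059]
ee_rot: [-1.18, 1.226, 1.18]
force: [0.1, 0.5, -1.2]
width: 0.262
```

```bash
python3 plan.py 540 -45.3 405 88.8 12;python3 - <<'E'
from h import *
im=get_image("side");np.savez("side4.npz",**im);save(im,"side4");c=im["frame"][140:320,260:500]
cv2.imwrite("pics/s4c.png",cv2.resize(c[...,::-1],(800,600)))
for c in("side","top"):
    if c=="top": get_image(c)
    for t in("holder_tip","holder_grip"):print(c,t,[(round(d["p"],2),np.round(d["point"],3).tolist()) for d in pinpoint(c,t)])
E
```

```text
pos [455.2 374.3 405.9] yaw 87.76 d [  85.2 -420.    -1.2] 1.04 tilt [ 9.e-04  9.e-04 -1.e+00] q [-0.13  0.57 -1.    1.61  0.49  1.24  0.32] F [ 0.1  0.5 -1.2] t 10.175 w 0.26230625955893994
[0.1, -8.4, -34.7, -0.1] [0.1, -8.4, -34.7, -0.1] [0.1, -8.3, -34.7, -0.1] [0.1, -8.3, -34.7, -0.1] [0.1, -8.2, -34.7, -0.1] [0.1, -8.2, -34.7, -0.1] [0.1, -8.1, -34.7, -0.1] [0.1, -8.1, -34.7, -0.1] [0.1, -8.0, -34.8, -0.1] [0.1, -8.0, -34.8, -0.1] [0.1, -7.9, -34.8, -0.1] [0.1, -7.8, -34.8, -0.1] 
side holder_tip [(0.75, [0.354, 0.367, -0.001]), (0.71, [0.45, 0.373, 0.14]), (0.57, [0.447, 0.477, -0.002])]
side holder_grip [(0.78, [0.456, 0.374, 0.245]), (0.74, [0.355, 0.363, 0.132]), (0.65, [0.441, 0.475, 0.106]), (0.61, [0.451, 0.373, 0.139])]
top holder_tip []
top holder_grip [(0.62, [0.62, 0.356, 0.002])]
```

View pics/s4c.png

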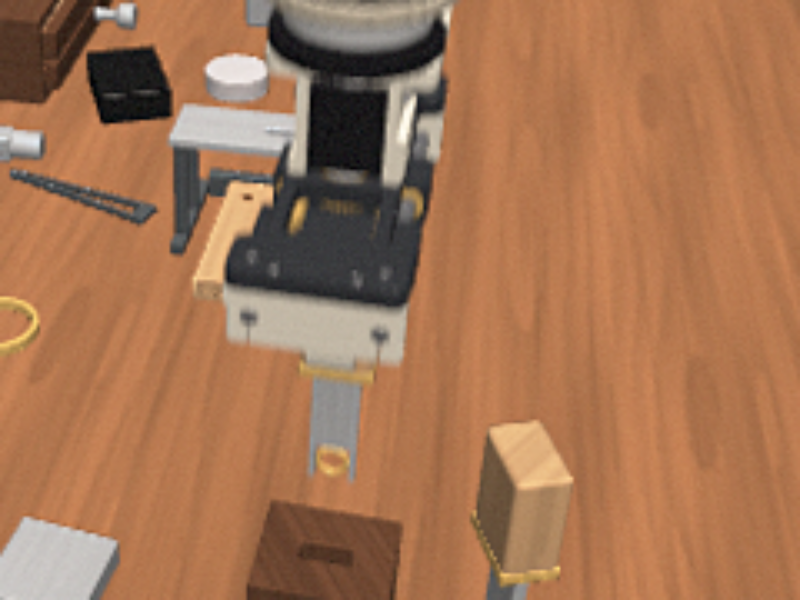

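```bash
python3 - <<'E'
from m import *
P=cloud(dict(np.load("side4.npz")));q=P[np.isfinite(P).all(-1)]
b=q[(q[:,2]>.12)&(q[:,2]<.215)&(abs(q[:,0]-.455)<.03)&(abs(q[:,1]-.374)<.03)]
for z in np.arange(.14,.215,.008):
    s=b[abs(b[:,2]-z)<.004]
    if len(s):print(round(z,3),len(s),"x",(s[:,0].min()*1e3).round(1),(s[:,0].max()*1e3).round(1),"mid",(s[:,0].mean()*1e3).round(1),"y med",(np.median(s[:,1])*1e3).round(1))
print("zmin",b[:,2].min())
s=b[(b[:,2]>.15)&(b[:,2]<.2)];print("slope y(x) deg",np.degrees(np.arctan(np.polyfit(s[:,0],s[:,1],1)[0])), "dy/dz",np.polyfit(s[:,2],s[:,1],1)[0],"dx/dz",np.polyfit(s[:,2],s[:,0],1)[0])
for n in("top0","top2","side0"):
    P=cloud(dict(np.load(n+".npz")));fr=np.load(n+".npz")["frame"].astype(int)
    # hole: project every ray to plane z=.105, pick non-plate pixels inside the plate
    o=np.load(n+".npz")["origin"];d=P-o;X=o+d*((.105-o[2])/d[...,2])[...,None]
    m=(abs(X[...,0]-.54)<.035)&(abs(X[...,1]+.0455)<.016)
    w=fr[...,0]-fr[...,2]; hole=m&(w>15)
    wt=np.clip(w[m]-np.median(w[m]),0,None).astype(float);wt[wt<8]=0
    c=(X[m][:,:2]*wt[:,None]).sum(0)/wt.sum()*1e3
    print(n,m.sum(),hole.sum(),c.round(1),np.round([X[hole].min(0)*1e3,X[hole].max(0)*1e3],1).tolist() if hole.any() else "", rect(P,.54,-.046,.098,.112,.12))
E
```

```text
0.148 26 x 442.3 465.2 mid 455.0 y med 375.2
0.156 28 x 442.5 465.6 mid 453.7 y med 376.4
0.164 33 x 443.0 465.7 mid 453.9 y med 376.8
0.172 53 x 442.1 465.9 mid 454.0 y med 377.0
0.18 55 x 442.2 466.3 mid 454.3 y med 377.2
0.188 51 x 442.5 464.8 mid 453.3 y med 377.1
0.196 55 x 442.2 465.4 mid 454.3 y med 377.0
0.204 50 x 442.2 465.6 mid 453.6 y med 377.0
0.212 21 x 442.4 465.7 mid 454.2 y med 377.3
zmin 0.14529152825700586
slope y(x) deg -0.8135770585913714 dy/dz 0.011659413916383626 dx/dz 0.0030322991445170407
top0 351 43 [539.4 -46.1] [[526.3, -49.5, 105.0], [551.5, -41.4, 105.0]] (1639, array([539.9, -45.5]), array([ 59. , 176.1]), 88.55, np.float64(0.1047))
top2 350 38 [542.2 -46.1] [[526.4, -49.5, 105.0], [551.5, -41.4, 105.0]] (1636, array([539.9, -45.4]), array([ 59.3, 176.1]), 88.61, np.float64(0.1046))
side0 154 0 [nan nan]  (863, array([540. , -45.1]), array([ 67. , 176.3]), 89.33, np.float64(0.1048))<stdin>:16: RuntimeWarning: invalid value encountered in divide
```

>>> arm_command:
  motion:
    - [15,0,-8.4,-35,0,0,0]
    - [15,0,-8.4,-35,-0.2,0,0]
    - [15,0,-8.3,-35,-0.2,0,0]
    - [15,0,-8.3,-35,-0.2,0,0]
    - [15,0,-8.2,-35,0,0,0]

```text
clock: 11.1
position: [0.4909, 0.1963, 0.4026]
ee_rot: [-1.188, 1.224, 1.189]
force: [1.0, -0.9, -1.4]
width: 0.26
```

>>> arm_command:
  motion:
    - [15,0,-8.2,-35,0,0,0]
    - [15,0,-8.1,-35,-0.2,0,0]
    - [15,0,-8.1,-35,-0.2,0,0]
    - [15,0,-8.0,-34,0,0,0]
    - [15,0,-8.0,-34,0,0,0]

```text
clock: 11.72
position: [0.5267, 0.0223, 0.4027]
ee_rot: [-1.192, 1.221, 1.194]
force: [0.5, 0.0, -2.1]
width: 0.255
```

```bash
python3 plan.py 541 -45.3 380 88.6 4
```

```text
pos [526.7  22.3 402.7] yaw 88.74 d [ 14.4 -67.6 -22.8] -0.14 tilt [-1.7e-03 -1.0e-04 -1.0e+00] q [ 0.61  0.48 -1.06  1.75  0.45  1.18  0.97] F [ 0.5  0.  -2.1] t 11.725 w 0.25530425425276876
[5.7, -3.9, -16.8, 0.0] [5.7, -3.9, -16.8, 0.0] [5.7, -4.0, -16.8, 0.0] [5.7, -4.0, -16.8, 0.0]
```

>>> arm_command:
  motion:
    - [15,5.7,-4,-16.8,0,0,0]
    - [15,5.7,-4,-16.8,0,0,0]
    - [15,5.7,-4,-16.8,0,0,0]
    - [15,5.7,-4,-16.8,0,0,0]
    - [15,0,0,0,0,0,0]

```text
clock: 12.35
position: [0.5416, -0.0452, 0.3801]
ee_rot: [-1.191, 1.221, 1.192]
force: [1.0, 0.7, -1.2]
width: 0.256
```

```bash
python3 plan.py 541 -45.3 380 88.6 1;python3 - <<'E'
from m import *
im=get_image("side");np.savez("side5.npz",**im);P=cloud(im);q=P[np.isfinite(P).all(-1)]
b=q[(q[:,2]>.112)&(q[:,2]<.19)&(abs(q[:,0]-.54)<.03)&(abs(q[:,1]+.045)<.03)]
for z in np.arange(.112,.19,.008):
    s=b[abs(b[:,2]-z)<.004]
    if len(s):print(round(z,3),len(s),"x",(s[:,0].min()*1e3).round(1),(s[:,0].max()*1e3).round(1),"mid",(s[:,0].mean()*1e3).round(1),"y med",(np.median(s[:,1])*1e3).round(1))
print("zmin",b[:,2].min(),"plate",rect(P,.54,-.046,.098,.112,.12))
c=im["frame"][110:230,280:440];cv2.imwrite("pics/s5c.png",cv2.resize(c[...,::-1],(800,600),interpolation=cv2.INTER_CUBIC))
E
```

```text
pos [541.6 -45.2 380.1] yaw 88.62 d [-0.6 -0.1 -0.1] -0.02 tilt [-1.2e-03 -1.0e-04 -1.0e+00] q [ 0.7   0.53 -1.03  1.75  0.49  1.15  1.07] F [ 1.   0.7 -1.2] t 12.35 w 0.2560605396587111
[0.1, 0.6, -0.1, 0.0] 
0.12 8 x 528.3 550.1 mid 539.5 y med -44.6
0.128 11 x 528.3 549.8 mid 539.9 y med -43.4
0.136 12 x 528.2 550.0 mid 539.0 y med -43.3
0.144 24 x 528.6 550.4 mid 539.2 y med -42.7
0.152 26 x 528.7 550.6 mid 539.5 y med -42.8
0.16 25 x 528.3 550.7 mid 539.9 y med -43.0
0.168 26 x 527.8 550.4 mid 538.2 y med -42.6
0.176 32 x 527.7 551.1 mid 539.7 y med -43.2
0.184 23 x 527.8 551.1 mid 538.7 y med -43.4
zmin 0.11999788703551917 plate (857, array([539.8, -45.2]), array([ 66.1, 176.2]), 89.6, np.float64(0.1047))
```

View pics/s5c.png

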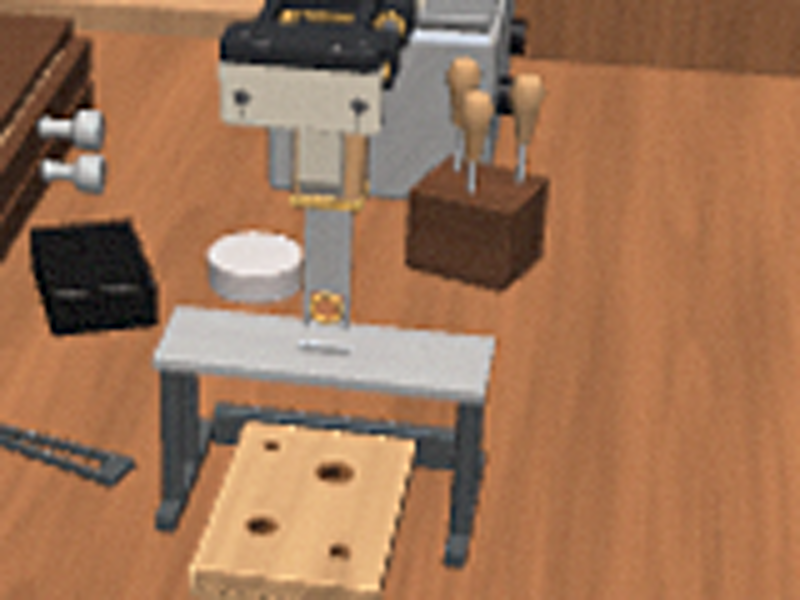

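>>> arm_command:
  motion:
    - [15,8,0,0,0,0,0]
    - [15,3,0,0,0,0,0]
    - [15,2,0,0,0,0,0]
    - [15,2,0,0,0,0,0]
    - [15,0,0,0,0,0,0]

```text
clock: 13.02
position: [0.5417, -0.0432, 0.3675]
ee_rot: [-1.194, 1.218, 1.192]
force: [-3.5, -1.3, 13.2]
width: 0.264
```

>>> arm_command:
  motion:
    - [15,2,0,0,0,0,0]
    - [15,2,0,0,0,0,0]
    - [15,0,0,0,0,0,0]

```text
clock: 13.4
position: [0.5434, -0.043, 0.3659]
ee_rot: [-1.197, 1.214, 1.187]
force: [-1.0, -3.0, 28.5]
width: 0.263
```

>>> arm_command:
  motion:
    - [15,-6,0,0,0,0,0]
    - [15,-6,0,0,0,0,0]
    - [15,0,0,0,0,0,0]

```text
clock: 13.78
position: [0.5414, -0.0437, 0.3741]
ee_rot: [-1.193, 1.219, 1.193]
force: [-0.3, -0.4, -0.4]
width: 0.258
```

```bash
python3 plan.py 541 -45.3 374 88.6 1;python3 - <<'E'
from m import *
im=get_image("side");np.savez("side6.npz",**im);P=cloud(im);q=P[np.isfinite(P).all(-1)]
b=q[(q[:,2]>.112)&(q[:,2]<.18)&(abs(q[:,0]-.54)<.03)&(abs(q[:,1]+.045)<.03)]
for z in np.arange(.112,.18,.01):
    s=b[abs(b[:,2]-z)<.005]
    if len(s):print(round(z,3),len(s),"x",(s[:,0].min()*1e3).round(1),(s[:,0].max()*1e3).round(1),"y med",(np.median(s[:,1])*1e3).round(1))
c=im["frame"][150:220,300:400];cv2.imwrite("pics/s6c.png",cv2.resize(c[...,::-1],(800,560),interpolation=cv2.INTER_CUBIC))
im=get_image("top");np.savez("top6.npz",**im)
E
```

```text
pos [541.4 -43.7 374.1] yaw 88.75 d [-0.4 -1.6 -0.1] -0.15 tilt [ 1.e-04 -0.e+00 -1.e+00] q [ 0.7   0.53 -1.03  1.76  0.5   1.14  1.06] F [-0.3 -0.4 -0.4] t 13.775 w 0.25834396792369296
[0.1, 0.3, -1.7, 0.1] 
0.112 5 x 525.5 546.9 y med -44.2
0.122 17 x 525.0 546.8 y med -42.3
0.132 19 x 525.6 546.9 y med -42.0
0.142 30 x 525.7 547.5 y med -41.4
0.152 31 x 526.4 548.0 y med -41.3
0.162 32 x 526.4 548.1 y med -41.3
0.172 33 x 526.9 548.0 y med -41.2
```

View pics/s6c.png

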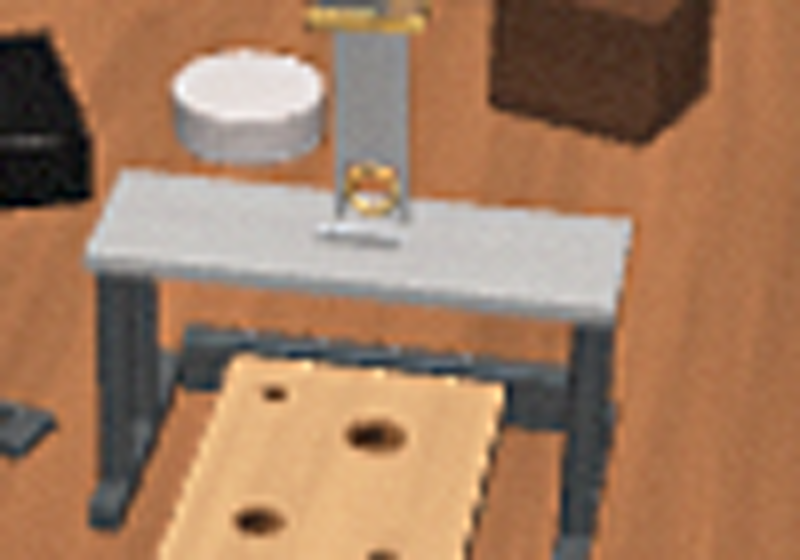

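>>> arm_command:
  motion:
    - [15,-2,1.8,-1.0,0.1,0,-1.2]
    - [15,0,0,0,0,0,0]

```text
clock: 14.12
position: [0.5393, -0.0448, 0.3759]
ee_rot: [-1.202, 1.205, 1.176]
force: [-0.2, -0.5, -1.5]
width: 0.261
```

```bash
cat > bl.py <<'E'
from m import *
import sys
def blade(tag):
    im=get_image("side");np.savez(tag+".npz",**im);P=cloud(im);q=P[np.isfinite(P).all(-1)]
    b=q[(q[:,2]>.108)&(q[:,2]<.18)&(abs(q[:,0]-.54)<.03)&(abs(q[:,1]+.045)<.012)]
    zc=[];xc=[]
    for z in np.arange(.112,.18,.008):
        s=b[abs(b[:,2]-z)<.005]
        if len(s)>3:zc.append(z);xc.append((s[:,0].min()+s[:,0].max())/2)
    k=np.polyfit(zc,xc,1);s=b[b[:,2]>.14]
    print("x mids",np.round(np.array(xc)*1e3,1),"dx/dz",k[0].round(4),"x at .105",(np.polyval(k,.105)*1e3).round(1),"front y",(np.median(s[:,1])*1e3).round(2),"zmin",b[:,2].min())
    return im
if __name__=="__main__": blade(sys.argv[1])
E
python3 plan.py 541 -45.3 374 88.6 1; python3 bl.py side7; python3 - <<'E'
from m import *
im=dict(np.load("side7.npz"));f=im["frame"]
# slot in side image: brightness over columns/rows on the plate
g=f.mean(-1);print(g[172:186,336:356].astype(int))
P=cloud(im);o=im["origin"];K=im["K"];Rm=R.from_rotvec(im["rotation"]).as_matrix()
for pt in([.527,-.0455,.105],[.553,-.0455,.105],[.54,-.0455,.105],[.54,-.0495,.105],[.54,-.0415,.105],[.54,-.0455,.110]):
    c=Rm.T@(np.array(pt)-o);print(pt,(K@c/c[2])[:2].round(2))
E
```

```text
pos [539.3 -44.8 375.9] yaw 88.64 d [ 1.7 -0.5 -1.9] -0.04 tilt [ 2.140e-02 -8.000e-04 -9.998e-01] q [ 0.71  0.52 -1.03  1.77  0.5   1.12  1.06] F [-0.2 -0.5 -1.5] t 14.125 w 0.2606162790612814
[1.9, -1.7, -0.5, 0.0] 
x mids [538.8 538.9 539.4 539.5 539.9 539.9 539.4 539.4] dx/dz 0.0125 x at .105 538.9 front y -42.16 zmin 0.10800708797463887
[[112 107 110 116 131 141 121  95 123 123 117 104 163 130 113 122 122 123
  129 126]
 [164 168 166 148 137 139 128 120 121 117 117 102 149 124 107 118 116 120
  125 126]
 [193 196 196 192 169 133 152 171 197 170 151 180 107 130 142 128 129 128
  114 115]
 [198 198 198 200 172 136 164 156 141 172 137 143 162 129 175 189 186 190
  186 183]
 [198 198 195 199 195 170 194 190 181 196 183 183 169 127 195 197 194 197
  195 196]
 [195 193 191 196 198 192 196 199 197 197 199 195 191 187 198 194 192 191
  196 191]
 [193 193 193 201 224 199 227 223 209 213 204 202 203 200 198 195 195 195
  195 193]
 [198 193 189 176 160 144 154 154 160 162 164 176 193 193 203 194 196 194
  196 195]
 [194 196 193 192 182 165 166 165 153 141 145 144 139 151 194 194 192 193
  193 191]
 [194 195 195 197 199 192 193 195 193 186 188 187 179 181 193 194 194 192
  190 193]
 [200 197 198 196 194 198 198 199 196 197 198 198 200 199 198 197 193 195
  196 195]
 [203 203 200 200 200 200 198 196 197 199 196 198 198 195 195 194 196 196
  196 198]
 [162 179 177 189 185 192 202 197 203 201 204 199 198 199 197 196 199 200
  197 198]
 [140 145 147 149 145 148 149 151 165 160 164 174 189 184 189 200 205 202
  200 203]]
[0.527, -0.0455, 0.105] [349.39 179.58]
[0.553, -0.0455, 0.105] [339.75 178.7 ]
[0.54, -0.0455, 0.105] [344.56 179.14]
[0.54, -0.0495, 0.105] [344.78 178.41]
[0.54, -0.0415, 0.105] [344.35 179.86]
[0.54, -0.0455, 0.11] [344.61 177.5 ]
```

>>> arm_command:
  motion:
    - [15,3,-1.4,-0.3,0,0,-0.3]
    - [15,3,0,0,0,0,0]
    - [15,1.5,0,0,0,0,0]
    - [15,0,0,0,0,0,0]

```text
clock: 14.68
position: [0.5411, -0.045, 0.3682]
ee_rot: [-1.204, 1.201, 1.173]
force: [0.2, 0.6, -1.3]
width: 0.258
```

>>> arm_command:
  motion:
    - [15,1,0,0,0,0,0]
    - [15,0,0,0,0,0,0]

```text
clock: 14.92
position: [0.5412, -0.045, 0.3674]
ee_rot: [-1.204, 1.201, 1.172]
force: [-0.5, -0.5, -0.7]
width: 0.254
```

>>> arm_command:
  motion:
    - [15,1,0,0,0,0,0]
    - [15,1,0,0,0,0,0]
    - [15,0,0,0,0,0,0]

```text
clock: 15.3
position: [0.5412, -0.045, 0.3653]
ee_rot: [-1.204, 1.201, 1.173]
force: [-0.1, 0.0, -1.2]
width: 0.257
```

>>> arm_command:
  motion:
    - [15,1,0,0,0,0,0]
    - [15,1,0,0,0,0,0]
    - [15,0,0,0,0,0,0]

```text
clock: 15.68
position: [0.5413, -0.045, 0.3634]
ee_rot: [-1.204, 1.201, 1.172]
force: [-0.1, -0.5, -0.9]
width: 0.26
```

>>> arm_command:
  motion:
    - [15,1.5,0,0,0,0,0]
    - [15,1.5,0,0,0,0,0]
    - [15,1.5,0.1,0,0,0,0]
    - [15,0,0,0,0,0,0]

```text
clock: 16.18
position: [0.5417, -0.0446, 0.3608]
ee_rot: [-1.206, 1.2, 1.17]
force: [-5.1, -1.7, 17.1]
width: 0.263
```

>>> arm_command:
  motion:
    - [15,1.5,0,0,0,0,0]
    - [15,1.5,0.1,0,0,0,0]
    - [15,1.5,0,0,0,0,0]
    - [15,0,0,0,0,0,0]

```text
clock: 16.68
position: [0.5415, -0.045, 0.3549]
ee_rot: [-1.205, 1.201, 1.171]
force: [-0.5, -0.2, -1.4]
width: 0.26
```

>>> arm_command:
  motion:
    - [15,2,0,0,0,0,0]
    - [15,2,0.1,0,0,0,0]
    - [15,2,0,0,0,0,0]
    - [15,2,0.1,0,0,0,0]
    - [15,0,0,0,0,0,0]

```text
clock: 17.3
position: [0.5412, -0.0451, 0.3462]
ee_rot: [-1.204, 1.202, 1.173]
force: [0.4, -0.3, -1.4]
width: 0.259
```

```bash
python3 plan.py 541 -45 313 88.6 1;python3 - <<'E'
from m import *
im=get_image("side");np.savez("side8.npz",**im)
c=im["frame"][130:220,290:410];cv2.imwrite("pics/s8c.png",cv2.resize(c[...,::-1],(800,600),interpolation=cv2.INTER_CUBIC))
E
```

```text
pos [541.2 -45.1 346.2] yaw 88.65 d [ -0.2   0.1 -33.2] -0.05 tilt [ 2.570e-02 -6.000e-04 -9.997e-01] q [ 0.69  0.55 -1.01  1.8   0.54  1.06  1.03] F [ 0.4 -0.3 -1.4] t 17.3 w 0.2590427480789322
[33.2, 0.2, 0.1, 0.0]
```

View pics/s8c.png

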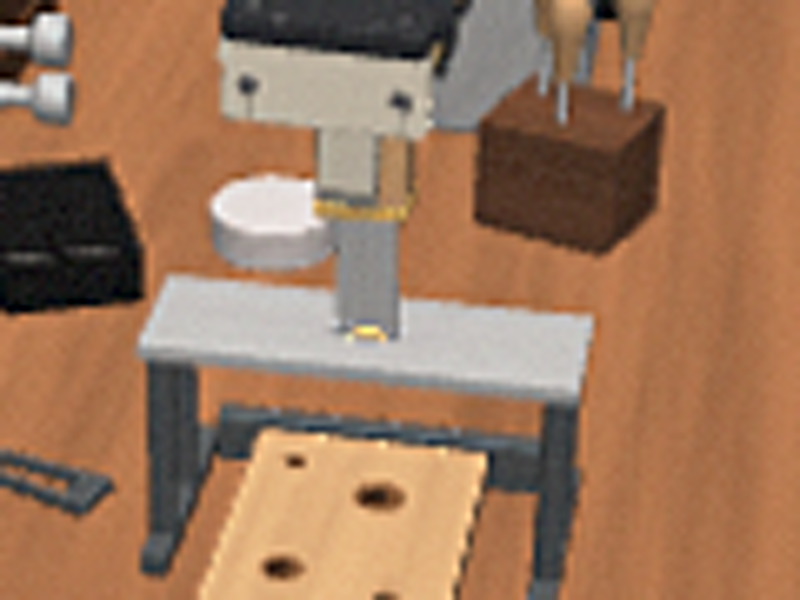

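>>> arm_command:
  motion:
    - [15,3,0.1,0,0,0,0]
    - [15,3,0.1,0,0,0,0]
    - [15,3,0.1,0,0,0,0]
    - [15,3,0,0,0,0,0]
    - [15,0,0,0,0,0,0]

```text
clock: 17.98
position: [0.5413, -0.0451, 0.3342]
ee_rot: [-1.204, 1.202, 1.173]
force: [0.4, -0.6, -1.0]
width: 0.261
```

>>> arm_command:
  motion:
    - [15,3,0.1,0,0,0,0]
    - [15,3,0.1,0,0,0,0]
    - [15,3,0.1,0,0,0,0]
    - [15,3,0,0,0,0,0]
    - [15,0,0,0,0,0,0]

```text
clock: 18.6
position: [0.5413, -0.0451, 0.3222]
ee_rot: [-1.204, 1.202, 1.173]
force: [0.2, 0.7, -1.5]
width: 0.26
```

>>> arm_command:
  motion:
    - [15,3,0.1,0,0,0,0]
    - [15,3,0.1,0,0,0,0]
    - [15,3,0.1,0,0,0,0]
    - [15,2,0,0,0,0,0]
    - [15,0,0,0,0,0,0]

```text
clock: 19.23
position: [0.5413, -0.0451, 0.3113]
ee_rot: [-1.204, 1.201, 1.173]
force: [0.4, -0.1, -0.5]
width: 0.26
```

```bash
python3 plan.py 541 -45 313 88.6 1;python3 - <<'E'
from m import *
im=get_image("side");np.savez("side9.npz",**im);P=cloud(im);q=P[np.isfinite(P).all(-1)]
print([(round(d["p"],2),np.round(d["point"],3).tolist()) for t in("holder_tip","holder_grip","board_mid") for d in pinpoint("side",t)])
b=q[(abs(q[:,0]-.54)<.03)&(abs(q[:,1]+.045)<.012)]
for z in np.arange(.04,.15,.008):
    s=b[abs(b[:,2]-z)<.004]
    if len(s):print(round(z,3),len(s),(s[:,0].min()*1e3).round(1),(s[:,0].max()*1e3).round(1),(np.median(s[:,1])*1e3).round(1))
Q=P[(P[...,1]>.0)&(P[...,1]<.2)];print(rect(Q,.546,.02,.014,.025,.09))
c=im["frame"][130:220,290:410];cv2.imwrite("pics/s9c.png",cv2.resize(c[...,::-1],(800,600),interpolation=cv2.INTER_CUBIC))
E
```

```text
pos [541.3 -45.1 311.3] yaw 88.65 d [-0.3  0.1  1.7] -0.05 tilt [ 2.590e-02 -6.000e-04 -9.997e-01] q [ 0.66  0.59 -0.97  1.84  0.59  1.    0.99] F [ 0.4 -0.1 -0.5] t 19.225 w 0.2595844975034253
[-1.7, 0.3, 0.0, 0.0] 
[(0.95, [0.445, 0.475, -0.004]), (0.67, [0.354, 0.368, 0.001]), (0.58, [0.536, -0.045, 0.049]), (0.82, [0.353, 0.365, 0.133]), (0.71, [0.443, 0.478, 0.103]), (0.64, [0.728, -0.27, -0.001]), (0.61, [0.546, -0.044, 0.156]), (0.9, [0.543, -0.026, 0.008])]
0.056 16 527.0 551.0 -43.8
0.064 11 529.0 551.4 -44.8
0.072 18 528.9 551.3 -43.3
0.08 20 529.3 551.3 -41.9
0.104 88 510.3 569.3 -42.8
0.112 23 530.5 552.2 -42.0
0.12 16 530.6 552.4 -42.0
0.128 14 523.2 558.9 -34.8
0.136 13 523.4 535.7 -35.1
0.144 10 524.4 533.2 -34.5
(475, array([545.1,  26.9]), array([100.3,  53.3]), 0.06, np.float64(0.0199))
```

View pics/s9c.png

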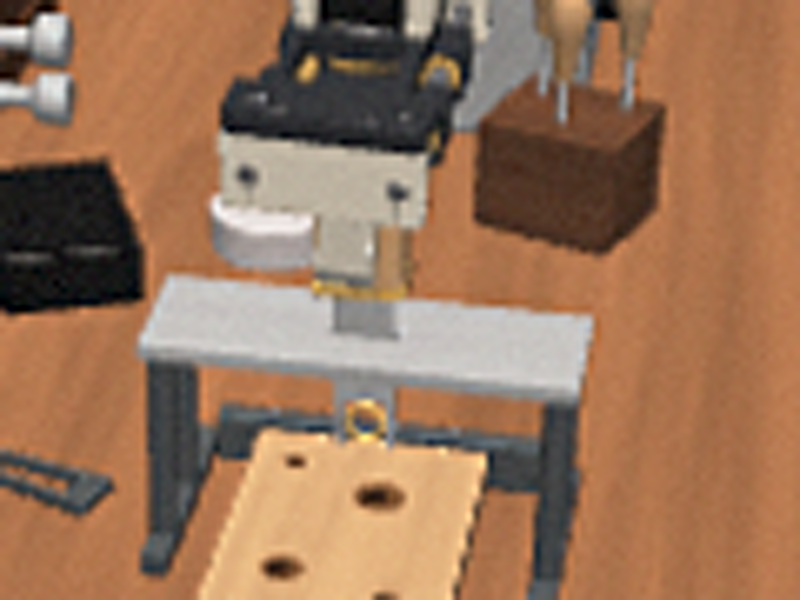

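>>> arm_command:
  motion:
    - [15,0,0,0,0,0,0]
    - [15,0,0,0,0,0,0]
    - [15,0,0,0,0,0,0]

```text
clock: 19.8
position: [0.5413, -0.045, 0.3115]
ee_rot: [-1.204, 1.201, 1.172]
force: [-0.2, 0.6, -0.3]
width: 0.265
```

```bash
python3 -c "
from cell import arm
print(arm.observe());print(arm.sign_off())"
```

```text
{'clock': 19.8, 'joints': array([ 0.66390334,  0.58963625, -0.97483276,  1.84289638,  0.58768946,
        0.99727551,  0.99108626]), 'dq': array([ 2.55390914e-03,  5.67724719e-04,  6.80096948e-05,  1.00570384e-03,
       -6.41378915e-05, -4.09806802e-04,  1.10083979e-03]), 'joint_efforts': array([ 5.04295493e-02, -5.86499405e+01, -1.50526106e+01, -2.53895867e+01,
        1.53436814e-01, -1.08986876e-01,  3.20926074e-04]), 'position': array([ 0.54133069, -0.04503064,  0.311461  ]), 'ee_rot': array([-1.20428622,  1.20124918,  1.17238093]), 'force': array([-0.21424613,  0.59694989, -0.30714862]), 'ft_torque': array([ 0.08477876, -0.01963585,  0.04205356]), 'width': 0.2646464384244476}
the job is handed in; nothing more can be done
None
```

I pushed the board in under the guard to its stop bar, then took the wooden ring holder from its rest block and lowered its blade through the slot. The job is handed in at 19.8 s with the gripper still holding it. The robot reports no verdict.

**Last checks**
- **Board:** the contact force rose to 19 N where the stop bar should be. After the push the top camera put its trailing edge within a millimetre of where it should be. It is about 4 mm to the side and nearly square.
- **Holder:** the tip is about 55 mm below the plate top and within about 2 mm of the slot axis. The ring is visible below the plate, the handle is about 20 mm above the plate, and the tip is about 30 mm above the board. It leans about 0.03 rad, with almost no outside force and no motion.

**What went wrong or disagreed**
- **First insertion:** it missed the slot and pressed on the plate with about 28 N. The holder turned slightly in the grip, so I backed off and corrected the tilt and sideways position. The second try went in after a brief 17 N touch.
- **Board edge:** the side camera put it about 3 to 4 mm further out than the top camera. It had read about the same amount too far out before the push, so I went with the top camera. Taken at face value, the side camera's reading would still be inside the limit, but only just.
- **Bystanders:** I did not measure them individually at the end. The arm touched none of them that I saw, and those in the last picture looked unmoved.

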